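# Clamp a leaning drive upright in the fixture chuck

### The arm

A 6-joint arm with a two-finger parallel gripper is mounted at the origin on the work surface. World frame = base frame: x ahead of the robot, y to its left, z up, the work surface at z = 0. Lengths are in m, angles in rad, forces in N, time in s.
With the tool pointing down it reaches from about 0.425 to 0.925 m from the base axis. Payload 12.5 kg.
Tool frame: the origin (TCP) lies midway between the tips of the shut fingers; the grasp point (between the pads) lies 19 mm behind it (grasp_offset is the distance from the TCP to the grasp point, in m); z points along the fingers, y is the line along which they close (so a half turn about z gives the same grasp; the last joint's range is limited). The gripper opens to 85 mm and grips with 20 to 120 N. Pads are 22 mm wide; open, the fingers measure 114 mm over their backs; the gripper's body (76 mm by 85 mm) begins 54 mm behind the grasp point. The pads swing forward as they close: fully open they stand 13 mm farther back than shut.
Start: joints at [1.009, 0.491, 1.559, -0, 1.092, -0.106], TCP at [0.275, 0.561, 0.231] pointing down, gripper open.
Joint ranges: [-3.1, 3.1], [-0.84, 2.19], [0.05, 2.79], [-1.13, 4.28], [0.06, 2.93], [-2.69, 2.69]. Speed limits (rad/s): [2.22, 2.22, 2.79, 3.14, 3.14, 3.14].

### API

Orientations are given as a unit quaternion [w, x, y, z].
In Python, from rig import sense, read_camera, camera_info, job_done, grasp_offset gives the robot as it stands.
- The arm moves only by the shell command python3 -m pendant 'ROWS'. ROWS is a JSON object of lists of equal length, an entry for each row: "offset": the shift along the world's x, y, z in m, a list of three; "twist": the turn, a rotation vector about the world's x, y, z in degrees, a list of three; "hand": the opening, from -1 (shut) to 1 (fully open). In form: {"offset": [[tx, ty, tz], ...], "twist": [[ax, ay, az], ...], "hand": [hand, ...]}. A call has 1 to 8 rows; each row is the pose to reach, as a shift and turn from the pose commanded when the call began; what a row does not reach only later rows make up. A row lasts 1/12 s, in which the tool goes at most 41.7 mm and 7.16 degrees, less where a joint would pass 70% of its speed; a pose out of reach is approached as far as the arm can. A call with a gripper value outside its range is refused whole. The fingers move at their own pace and stop on an object; the grip force is fixed at half the most. Time passes only in rows, so rows that repeat a pose let the fingers close. It gives the time, the measured TCP pose, the force, the opening and the grip force at its end, in the units of the state.
- sense(): the state, without advancing time (a new reading comes with each control period).
- read_camera(name): name is "scene" or "top" or "wrist"; returns (picture, depth): 384x512x3 uint8, red, green, blue; 384x512 float32, m along the optical axis (not along the pixel's ray), 0 where there is no reading.
- camera_info(name): a dict with "K" (3x3 intrinsics, pixels), "dist_coeffs" ([k1, k2, p1, p2, k3] as OpenCV has them; the pictures are not rectified), "cam_to_world" (4x4, takes a point from camera to world coordinates). Camera axes: x right, y down, z forward; pixel columns grow to the right and rows downward; lengths in m; the calibration is good to about 2 mm. A picture is of the moment at which its call begins: read the wrist's pose just before it. camera_info takes no time and is no camera call; for the wrist camera it gives the pose at the moment of the call.
- job_done(): hands the job in; it is judged then, once.
The state is a dict: "t": time; "qpos": joint angles; "dq": joint speeds; "effort": joint torques, N m; "tcp_pos": TCP position; "tcp_rot": TCP orientation; "wrist_force": force on the tool from outside, world axes, zero at the start; "ft_torque": the same for the moment, N m; "gripper_width": finger opening in m; "grasp_force": force on a finger pad.
Only numpy, scipy, OpenCV 4.12 (cv2) and the standard library are available. Lean on these libraries where they do the work, as an engineer would, in place of code of your own. Each camera call takes 0.05 s, during which the arm holds its last target. There are 200 camera calls.

### The job

Take the drive that leans in the steel tray, stand it upright on its long thin edge on the bed of the fixture chuck, midway along the two jaws with its faces towards them, and let go. Then turn the chuck's knurled sleeve clockwise until both jaws grip the drive firmly, stopping once it is tight so that the drive is not crushed, and leave it clamped there. Do not disturb the plant pot, the other drive or the drive bay.

Things in the scene. Friction and masses are not known exactly. Their poses are not given: they have to be found in the camera images.
- drive: Black plastic drive, 15 x 100 x 70 mm (its x thickness, y length, z height), 0.16 kg; it leans about 26 deg out of vertical in the steel tray, top towards the robot. Origin: centre of the long thin face it rests on; z runs from there up its height, x is normal to its large faces. The rest covers the lower 30 mm of its underside; the upper 40 mm is free.
- tray: Stainless steel tray, 120 x 140 mm (x, y), rim 12 mm high, fixed, with an inclined rest in its middle (up to 50 mm high) on which the drive leans. Origin: centre of its underside, z up; the drive leans towards its -x.
- bed (a point): Fixture chuck, fixed: point on the middle of its flat bed (12 mm above the ledge) midway between the two jaws. z up; the jaws close along its x, the drive's 100 mm length must lie along its y. The base plate spans +-75 mm in x, -60 to 145 mm in y.
- jaw_front: Steel jaw of the chuck on the bed's -x side: block 22 x 64 x 30 mm (x, y, z), its top 32 mm above the bed. Origin: centre of its underside, 2 mm above the bed; its gripping face is 11 mm from there towards +x. The gap between the jaws starts at 30 to 34 mm.
- jaw_rear: The other steel jaw, on the bed's +x side, same size; its gripping face is 11 mm from its origin towards -x. The sleeve drives both jaws together, through stiff springs.
- sleeve_grip (a point): Centre of the knurled steel sleeve, cylinder 44 mm in diameter, 36 mm long; axis 26 deg from vertical, leaning to the bed's -x (the robot); z points outwards along it. Lies 110 mm to the bed's +y, 7 mm to -x, 76 mm above it, on a 22 mm neck. Turned clockwise (seen from outside) each jaw closes 3 mm per rad. Thread friction 0.12 N m keeps it; once tight, 0.1 rad adds about 12 N a jaw, 0.07 N m.
- pot: Empty ceramic plant pot, 94 mm across, 85 mm high. Origin: centre of its underside. To be left alone.
- spare_drive: Another black drive of the same size, lying flat on the ledge, away from the tray. Origin: centre of one long thin edge face. To be left alone.
- drive_bay: Graphite aluminium drive bay, 150 x 115 x 50 mm, with a small eject button on its front. Origin: centre of its underside. To be left alone.
Not all that is in view belongs to the job. What is shaped like the drive but purple or yellow is not meant.

How it is judged:
By the outcome, as a careful person would: the job done as asked, in the order asked, and still so for the second after the job is handed in, with the robot touching nothing.
It also fails if it takes over 72 s, if anything falls off the work surface, if the arm or the gripper's body presses on something with over 40 N, if the wrist force passes 120 N, or if a joint passes its speed limit or range.

## Working session

There is one attempt and no reset: what is moved stays moved. The work goes in short steps, Python scripts to look and compute and a shell command to move; the robot and the scene stay as the last step left them, time stands still between calls to the robot, and variables do not carry over. Pictures are saved under pics/ and viewed, at most 10 in all, crops included, and the job is handed in when it is done.

```bash
mkdir -p pics; ls; cat > h.py <<'E'
import numpy as np, cv2
from rig import *
def snap(n,f=None):
    i=camera_info(n); p,d=read_camera(n)
    if f: cv2.imwrite('pics/'+f,p[:,:,::-1])
    K=np.array(i['K']); D=np.array(i['dist_coeffs']); T=np.array(i['cam_to_world'])
    h,w=d.shape; g=np.stack(np.meshgrid(np.arange(w),np.arange(h)),-1).reshape(-1,1,2).astype(float)
    u=cv2.undistortPoints(g,K,D).reshape(h,w,2)
    P=np.dstack([u*d[...,None],d])@T[:3,:3].T+T[:3,3]; P[d==0]=np.nan
    np.savez('pics/%s.npz'%n,p=p,P=P); return p,P
E
python3 - <<'E'
from h import *
a,_=snap('scene'); b,_=snap('top')
cv2.imwrite('pics/1.png',a[:,:,::-1]); cv2.imwrite('pics/2.png',b[:,:,::-1])
print(sense(), grasp_offset)
for n in('scene','top','wrist'): print(camera_info(n)['cam_to_world'])
E
```

```text
pics
{'t': 0.1, 'qpos': array([ 1.00942505e+00,  4.91474788e-01,  1.55935941e+00, -3.83262761e-05,
        1.09169922e+00, -1.05584956e-01]), 'dq': array([ 3.97099456e-05, -6.96829076e-04, -2.13044363e-03,  6.25390620e-04,
        3.61405240e-04,  1.70503032e-03]), 'effort': array([ 2.28947036e-03, -6.19456673e+01, -2.62023890e+01, -1.43954726e-04,
        2.90249307e-03, -2.44536022e-05]), 'tcp_pos': array([0.27498481, 0.56104908, 0.23081142]), 'tcp_rot': array([-1.37905802e-04,  2.25917022e-01,  9.74146435e-01, -4.50032887e-04]), 'wrist_force': array([ 0.20383615,  0.31411749, -0.51581355]), 'ft_torque': array([-0.0265943, -0.0181009, -0.0300187]), 'grasp_force': 0.0, 'gripper_width': 0.08566611694083666} 0.0187
[[-0.71662626  0.53019976 -0.45313907  1.00822325]
 [ 0.69745261  0.54236479 -0.46840185  0.39906686]
 [-0.00257987 -0.65171209 -0.75846206  0.8804977 ]
 [ 0.          0.          0.          1.        ]]
[[-0.00847477 -0.98420714  0.17681764  0.37046035]
 [-0.99987757  0.00601447 -0.01444565 -0.05645579]
 [ 0.01315404 -0.17691842 -0.98413761  1.0419153 ]
 [ 0.          0.          0.          1.        ]]
[[ 0.43932896  0.8582043   0.26547212  0.20805935]
 [ 0.89832493 -0.41919903 -0.13147047  0.59465968]
 [-0.00154287  0.29623901 -0.95511259  0.37392056]
 [ 0.          0.          0.          1.        ]]
```

View pics/1.png

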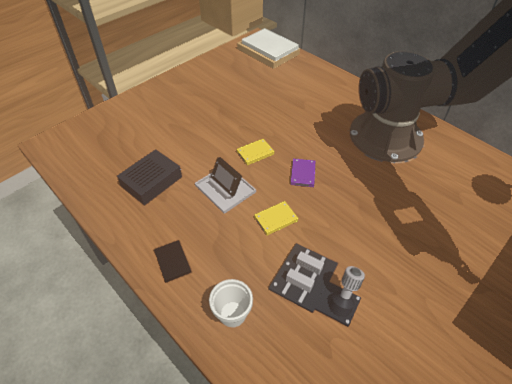

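View pics/2.png

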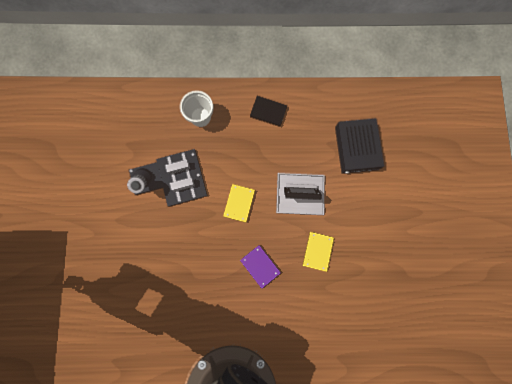

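The scene view shows the tray with the leaning drive at (225,183) and the chuck at (310,278) with its sleeve at (352,278). In the top view the drive is at (302,192), the chuck jaws at (177,163) and (181,182), the sleeve at (137,183) and the pot at (197,108).

```bash
python3 - <<'E'
from h import *
def rect(m,P,l):
    q=P[m][:,:2].astype(np.float32); r=cv2.minAreaRect(q); print(l,len(q),np.round(r[0],4),np.round(r[1],4),round(r[2],2), 'z',np.nanpercentile(P[m][:,2],[2,50,98]).round(4)); return r
v=np.load('pics/top.npz'); p,P=v['p'].astype(int),v['P']
yy,xx=np.mgrid[:384,:512]
w=lambda a,b,c,d:(xx>=a)&(xx<=b)&(yy>=c)&(yy<=d)&np.isfinite(P[...,2])
print('table z',np.nanmedian(P[300:330,340:400,2]))
g=p.sum(2)
for nm in('top','scene'):
    v=np.load('pics/%s.npz'%nm); p,P=v['p'].astype(int),v['P']; g=p.sum(2); ok=np.isfinite(P[...,2])
    X,Y,Z=P[...,0],P[...,1],P[...,2]
    trc=np.load('pics/top.npz')['P'][193,301]; ch=np.load('pics/top.npz')['P'][172,180]
    near=lambda c,r:(np.hypot(X-c[0],Y-c[1])<r)
    t=near(trc,.13)&(g>300)&(Z<.03)&(abs(p[...,0]-p[...,2])<30); rect(t,P,nm+' tray')
    d=near(trc,.09)&(g<170)&(Z>.02); rect(d,P,nm+' drive')
    q=P[d]; c=q.mean(0); n=np.linalg.svd(q-c,full_matrices=False)[2][2]; print(c.round(4),n.round(3))
    j=near(ch,.09)&(Z>.037)&(Z<.055); rect(j,P,nm+' jawtops')
    k,lab=cv2.connectedComponents(j.astype(np.uint8))
    for i in range(1,k):
        if (lab==i).sum()>15: rect(lab==i,P,'  c%d'%i)
    b=near(ch,.2)&(Z>.006)&(Z<.02)&(g<250); rect(b,P,nm+' base')
    s=near(ch,.2)&(Z>.065)&(Y>ch[1]+.05); rect(s,P,nm+' sleeve'); print(P[s].mean(0),'top', P[s][P[s][:,2]>np.nanmax(P[s][:,2])-.01].mean(0))
    po=(X>ch[0])&(Z>.075)&(Z<.1)&(abs(Y-ch[1])<.15)&(X>ch[0]+.07); rect(po,P,nm+' pot')
E
```

```text
table z -0.0010664689389328075
top tray 1446 [ 0.515  -0.2017] [0.144  0.1812] 86.96 z [-0.0017  0.003   0.026 ]
top drive 227 [ 0.5386 -0.1996] [0.099  0.0359] 87.7 z [0.0374 0.0822 0.0874]
[ 0.5314 -0.1988  0.078 ] [ 0.832 -0.045  0.553]
top jawtops 355 [0.5902 0.1792] [0.0779 0.1194] 16.05 z [0.0382 0.0434 0.0471]
  c1 177 [0.624 0.16 ] [0.0231 0.0637] 13.93 z [0.0377 0.0433 0.0474]
  c3 177 [0.5713 0.1454] [0.023  0.0641] 16.05 z [0.0392 0.0435 0.0467]
top base 1654 [0.5871 0.1934] [0.1515 0.2037] 15.47 z [0.0074 0.0118 0.0164]
top sleeve 281 [0.563  0.2552] [0.0508 0.045 ] 0.0 z [0.0801 0.105  0.1137]
[0.55927934 0.25299521 0.10297581] top [0.56354205 0.25636289 0.11075212]
top pot 233 [0.7884 0.0996] [0.0915 0.0927] 64.86 z [0.0754 0.0839 0.0878]
scene tray 1010 [ 0.5469 -0.2016] [0.1437 0.1216] 86.76 z [-0.0009  0.0031  0.0254]
scene drive 32 [ 0.5471 -0.1986] [0.0969 0.0321] 83.76 z [0.0269 0.032  0.0834]
[ 0.5519 -0.2173  0.0419] [-0.876 -0.001 -0.482]
scene jawtops 477 [0.5993 0.1537] [0.0791 0.064 ] 14.79 z [0.0377 0.0429 0.0461]
  c1 235 [0.5728 0.1468] [0.0244 0.064 ] 14.15 z [0.0374 0.0426 0.0456]
  c2 242 [0.6258 0.1606] [0.0232 0.0638] 16.51 z [0.0382 0.0434 0.0465]
scene base 2201 [0.6026 0.1415] [0.1506 0.3145] 14.79 z [0.0077 0.0115 0.0159]
scene sleeve 440 [0.5625 0.2572] [0.0545 0.0442] 17.71 z [0.0682 0.102  0.1133]
[0.57054075 0.25975376 0.09934867] top [0.56505595 0.25784361 0.1092059 ]
scene pot 396 [0.792  0.1007] [0.0926 0.0933] 28.87 z [0.0757 0.0833 0.0871]
```

```bash
cat >> h.py <<'E'
from scipy.spatial.transform import Rotation as R
def rot(): 
    q=sense()['tcp_rot']; return R.from_quat([q[1],q[2],q[3],q[0]])
def frame(yaw,tilt,s=1):   # tool axes: leaning towards -x(yaw), closing along x(yaw)
    a,t=np.radians([yaw,tilt]); u=np.array([np.cos(a),np.sin(a),0]); k=np.array([0,0,1.])
    z=np.sin(t)*u-np.cos(t)*k; y=s*(np.cos(t)*u+np.sin(t)*k); return R.from_matrix(np.c_[np.cross(y,z),y,z])
def delta(pos,r):
    print('offset',np.round(pos-sense()['tcp_pos'],4),'twist',np.round((r*rot().inv()).as_rotvec(degrees=True),2))
E
python3 - <<'E'
from h import *
r=frame(-3.1,26); z=r.as_matrix()[:,2]; delta(np.array([.523,-.199,.08])-.13*z,r)
for t in(0,): print(r.as_matrix().round(3))
E
```

```text
offset [ 0.1911 -0.757  -0.034 ] twist [ 13.95 -23.79 -65.77]
[[ 0.054  0.897  0.438]
 [ 0.999 -0.049 -0.024]
 [-0.     0.438 -0.899]]
```

```bash
python3 -m pendant '{"offset":[[0.2,-0.3,0.06],[0.2,-0.3,0.06],[0.2,-0.3,0.06],[0.2,-0.3,0.06],[0.2,-0.3,0.06],[0.2,-0.3,0.06],[0.2,-0.3,0.06],[0.2,-0.3,0.06]],"twist":[[0,0,-40],[0,0,-40],[0,0,-40],[0,0,-40],[0,0,-40],[0,0,-40],[0,0,-40],[0,0,-40]],"hand":[1,1,1,1,1,1,1,1]}'
python3 - <<'E'
from h import *
r=frame(-3.1,26); z=r.as_matrix()[:,2]; delta(np.array([.523,-.199,.08])-.13*z,r);print(sense()['qpos'])
E
```

```text
t: 0.77
tcp_pos: [0.4581, 0.2858, 0.2863]
tcp_rot: [-0.0, 0.546, 0.838, -0.0]
wrist_force: [0.0, 0.7, -0.6]
gripper_width: 0.0855
grasp_force: 0.0
offset [ 0.008  -0.4817 -0.0894] twist [  4.73 -25.82 -26.49]
[ 4.35366427e-01  3.15140364e-01  1.69300318e+00 -4.81175670e-06
  1.13360927e+00  1.89070986e-02]
```

```bash
python3 -m pendant '{"offset":[[0.0,-0.3,0],[0.0,-0.3,0],[0.0,-0.3,0],[0.0,-0.3,0],[0.0,-0.3,0],[0.0,-0.3,0],[0.0,-0.3,0],[0.0,-0.3,0]],"twist":[[4,-25,-26],[4,-25,-26],[4,-25,-26],[4,-25,-26],[4,-25,-26],[4,-25,-26],[4,-25,-26],[4,-25,-26]],"hand":[1,1,1,1,1,1,1,1]}'
python3 -m pendant '{"offset":[[0,-0.17,-0.09],[0,-0.17,-0.09],[0,-0.17,-0.09],[0,-0.17,-0.09],[0,-0.17,-0.09],[0,-0.17,-0.09],[0,-0.17,-0.09]],"twist":[[0,0,0],[0,0,0],[0,0,0],[0,0,0],[0,0,0],[0,0,0],[0,0,0]],"hand":[1,1,1,1,1,1,1]}'
python3 - <<'E'
from h import *
p,P=snap('wrist','3.png')
r=frame(-3.1,26); z=r.as_matrix()[:,2]; delta(np.array([.523,-.199,.08])-.13*z,r);print(sense()['qpos'])
E
```

```text
t: 1.43
tcp_pos: [0.4571, -0.0163, 0.2863]
tcp_rot: [0.162, 0.706, 0.674, 0.146]
wrist_force: [-0.5, 1.1, 0.7]
gripper_width: 0.0853
grasp_force: 0.0
t: 2.02
tcp_pos: [0.4569, -0.1835, 0.1949]
tcp_rot: [0.16, 0.707, 0.674, 0.145]
wrist_force: [-0.4, 0.2, 1.0]
gripper_width: 0.0856
grasp_force: 0.0
offset [ 0.009  -0.0134  0.0012] twist [ 0.56 -1.01 -0.32]
[-0.633395    0.25354971  2.16999962  0.60445557  0.40802573 -1.1088829 ]
```

View pics/3.png

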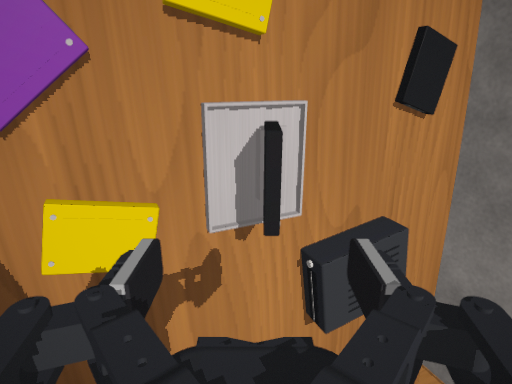

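The wrist view shows the drive edge-on at (272,180) in the tray. The pads straddle its column at x about 255.

```bash
cat > m.py <<'E'
from h import *
import sys
v=np.load('pics/wrist.npz'); p,P=v['p'].astype(int),v['P']
m=(p.sum(2)<130)&(P[...,2]>.03)&(abs(P[...,0]-.53)<.06)&(abs(P[...,1]+.2)<.065)
q=P[m]; print(m.sum(),'z',np.percentile(q[:,2],[1,50,99]))
r=frame(-3.1,26).as_matrix(); zt,yt,xt=r[:,2],r[:,1],r[:,0]
c=np.array([.523,-.199,.08]); a=(q-c)@np.c_[yt,xt,-zt]
for i,l in enumerate(('normal','length','height')): print(l,np.percentile(a[:,i],[1,5,25,50,75,95,99]).round(4))
top=a[:,2]>np.percentile(a[:,2],98)-.008
s=a[top]; print('top', top.sum(),np.percentile(s[:,0],[2,98]).round(4),np.percentile(s[:,1],[2,98]).round(4),np.median(s[:,2]))
rc=cv2.minAreaRect(s[:,:2].astype(np.float32)); print(rc)
n=np.linalg.svd(s-s.mean(0))[2] if len(s)<3000 else 0; print('topface normal (tool coords)',n[2].round(3),'long',n[0].round(3))
E
python3 m.py
```

```text
11275 z [0.07829365 0.27721442 0.29880086]
normal [-0.0016  0.002   0.0348  0.0477  0.0545  0.0608  0.0646]
length [-0.0424 -0.0135  0.0104  0.02    0.0249  0.0271  0.0483]
height [-0.0027  0.0009  0.1674  0.1962  0.2006  0.2134  0.2179]
top 1084 [0.0515 0.0587] [0.0187 0.0262] 0.21360451852807255
((0.05387134477496147, 0.02321195788681507), (0.011379952542483807, 0.00856533832848072), 51.04874801635742)
topface normal (tool coords) [-0.883  0.343 -0.319] long [-0.405 -0.215  0.889]
```

Gripper pixels got in; limit the height.

```bash
sed -i 's/(P\[...,2\]>.03)/(P[...,2]>.03)\&(P[...,2]<.1)/' m.py; python3 m.py
```

```text
1816 z [0.04265666 0.08309616 0.08670149]
normal [-0.0024 -0.0018  0.0011  0.0047  0.0083  0.0113  0.0119]
length [-0.0488 -0.0437 -0.0202  0.0065  0.0311  0.0484  0.0486]
height [-0.0433 -0.0096  0.0007  0.0012  0.0017  0.0024  0.0028]
top 1715 [-0.0022  0.0117] [-0.0478  0.0475] 0.0012904188796582347
((0.004776972811669111, -0.0009417161345481873), (0.01459016464650631, 0.09915575385093689), 0.2465796023607254)
topface normal (tool coords) [-0.011  0.002  1.   ] long [ 0.003 -1.     0.002]
```

```bash
python3 - <<'E'
from h import *
v=np.load('pics/wrist.npz'); P=v['P'].reshape(-1,3)
r=frame(-3.1,26); M=r.as_matrix(); zt,yt,xt=M[:,2],M[:,1],M[:,0]
top=np.array([.523,-.199,.08])+.0048*yt-.0009*xt-.0013*zt; print('top',top)
a=(P-top)@M
for lo in np.arange(-.07,.07,.01):
    k=(a[:,1]>lo)&(a[:,1]<lo+.01)&(abs(a[:,0])<.02)&(P[:,2]<.15); print(round(lo,3),'depth below top mm',np.round(np.percentile(a[k,2],[1,50])*1000,1) if k.any() else None)
delta(top+.033*zt,r); delta(top-.03*zt,r)
E
```

```text
top [ 0.52669018 -0.20010117  0.08327261]
-0.07 depth below top mm [45.5 56.5]
-0.06 depth below top mm [58.8 62. ]
-0.05 depth below top mm [63.8 67. ]
-0.04 depth below top mm [68.5 71.7]
-0.03 depth below top mm [73.4 76.5]
-0.02 depth below top mm [38.9 77.3]
-0.01 depth below top mm [-1.4  0.3]
0.0 depth below top mm [-1.5 -0. ]
0.01 depth below top mm [68.4 70.3]
0.02 depth below top mm [ 97.6 101.2]
0.03 depth below top mm [ 97.1 103.5]
0.04 depth below top mm [ 97.7 114.7]
0.05 depth below top mm [116.1 119. ]
0.06 depth below top mm [120.6 124. ]
0.07 depth below top mm [125.7 128.7]
offset [ 0.084  -0.0184 -0.142 ] twist [ 0.56 -1.01 -0.32]
offset [ 0.0564 -0.0169 -0.0854] twist [ 0.56 -1.01 -0.32]
```

```bash
python3 -m pendant '{"offset":[[0.056,-0.017,-0.085],[0.056,-0.017,-0.085],[0.056,-0.017,-0.085],[0.056,-0.017,-0.085],[0.056,-0.017,-0.085]],"twist":[[0.5,-1,-0.3],[0.5,-1,-0.3],[0.5,-1,-0.3],[0.5,-1,-0.3],[0.5,-1,-0.3]],"hand":[0.2,0.2,0.2,0.2,0.2]}'
python3 - <<'E'
from h import *
r=frame(-3.1,26);delta(np.array([ 0.5267,-0.2001,0.0833])+.033*r.as_matrix()[:,2],r)
E
```

```text
t: 2.48
tcp_pos: [0.5135, -0.1978, 0.111]
tcp_rot: [0.163, 0.706, 0.672, 0.155]
wrist_force: [-0.3, -0.3, 1.3]
gripper_width: 0.051
grasp_force: 0.0
offset [ 0.0276 -0.0031 -0.0574] twist [ 0.05  0.   -0.22]
```

```bash
python3 -m pendant '{"offset":[[0.014,-0.0015,-0.029],[0.0276,-0.003,-0.0574],[0.0276,-0.003,-0.0574],[0.0276,-0.003,-0.0574],[0.0276,-0.003,-0.0574],[0.0276,-0.003,-0.0574],[0.0276,-0.003,-0.0574],[0.0276,-0.003,-0.0574]],"twist":[[0,0,0],[0,0,0],[0,0,0],[0,0,0],[0,0,0],[0,0,0],[0,0,0],[0,0,0]],"hand":[0.2,0.2,0.2,0.2,-0.3,-1,-1,-1]}'
python3 -m pendant '{"offset":[[0,0,0],[0,0,0],[0,0,0],[0,0,0]],"twist":[[0,0,0],[0,0,0],[0,0,0],[0,0,0]],"hand":[-1,-1,-1,-1]}'
```

```text
t: 3.15
tcp_pos: [0.5411, -0.2023, 0.0553]
tcp_rot: [0.165, 0.706, 0.671, 0.155]
wrist_force: [-5.9, 1.4, 10.4]
gripper_width: 0.014
grasp_force: 63.2
t: 3.48
tcp_pos: [0.5411, -0.2023, 0.0553]
tcp_rot: [0.165, 0.706, 0.671, 0.155]
wrist_force: [-5.4, 2.4, 11.6]
gripper_width: 0.0139
grasp_force: 63.1
```

```bash
python3 -m pendant '{"offset":[[-0.005,0,0.015],[-0.012,0,0.035],[-0.02,0,0.06],[-0.025,0,0.1],[-0.025,0,0.14],[-0.025,0,0.17],[-0.025,0,0.17],[-0.025,0,0.17]],"twist":[[0,0,0],[0,0,0],[0,0,0],[0,0,0],[0,0,0],[0,0,0],[0,0,0],[0,0,0]],"hand":[-1,-1,-1,-1,-1,-1,-1,-1]}'
python3 - <<'E'
from h import *
p,P=snap('wrist','4.png')
m=(p.sum(2)<130)&np.isfinite(P[...,2])
M=rot().as_matrix(); a=(P-sense()['tcp_pos'])@M
m&=(abs(a[...,0])<.08)&(abs(a[...,1])<.0095)&(a[...,2]>-.045)&(a[...,2]<.08); q=a[m]
print(m.sum(),np.percentile(q,[1,25,50,75,99],axis=0).round(4))
print('drive pose target'); r=frame(15,0); delta(np.array([.5985,.1532,.22]),r)
print(sense()['qpos'])
E
```

```text
t: 4.15
tcp_pos: [0.5163, -0.2027, 0.2269]
tcp_rot: [0.167, 0.706, 0.671, 0.155]
wrist_force: [-0.1, 0.3, -1.6]
gripper_width: 0.0142
grasp_force: 61.3
7579 [[-0.0299 -0.0051 -0.0375]
 [-0.0031 -0.0013 -0.0337]
 [ 0.0198  0.0023 -0.0333]
 [ 0.04    0.0058 -0.0328]
 [ 0.0503  0.0093  0.0201]]
drive pose target
offset [ 0.0827  0.3554 -0.0046] twist [-2.56 26.16 17.63]
[-0.59903553  0.28620851  2.0138398   0.4981949   0.49465887 -0.94768952]
```

View pics/4.png

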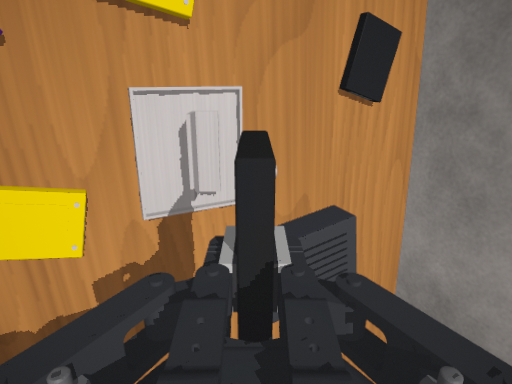

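Picture: the drive is held at its top edge by the pads at (250,250). The tray is empty, showing its rest at (205,150).

```bash
python3 -m pendant '{"offset":[[0.083,0.3,0],[0.083,0.3,0],[0.083,0.3,0],[0.083,0.3,0],[0.083,0.3,0],[0.083,0.3,0],[0.083,0.3,0],[0.083,0.3,0]],"twist":[[-2.5,26,17.5],[-2.5,26,17.5],[-2.5,26,17.5],[-2.5,26,17.5],[-2.5,26,17.5],[-2.5,26,17.5],[-2.5,26,17.5],[-2.5,26,17.5]],"hand":[-1,-1,-1,-1,-1,-1,-1,-1]}'
python3 -m pendant '{"offset":[[0,0.04,-0.03],[0,0.055,-0.07],[0,0.055,-0.07],[0,0.055,-0.07],[0,0.055,-0.07],[0,0.055,-0.07]],"twist":[[0,0,0],[0,0,0],[0,0,0],[0,0,0],[0,0,0],[0,0,0]],"hand":[-1,-1,-1,-1,-1,-1]}'
python3 - <<'E'
from h import *
p,P=snap('wrist','5.png')
r=frame(15,0); delta(np.array([.5985,.1532,.050]),r)
g=p.sum(2); Z=P[...,2]
j=(Z>.038)&(Z<.05)&(g>200); k,lab=cv2.connectedComponents(j.astype(np.uint8))
for i in range(1,k):
    if (lab==i).sum()>100:
        q=P[lab==i]; print((lab==i).sum(),[np.round(x,4) for x in cv2.minAreaRect(q[:,:2].astype(np.float32))],np.median(q[:,2]))
M=rot().as_matrix(); a=(P-sense()['tcp_pos'])@M
m=(g<130)&(abs(a[...,0])<.06)&(abs(a[...,1]-.002)<.007)&(abs(a[...,2]+.033)<.006); q=a[m]; print(np.polyfit(q[:,0],q[:,2],1),np.polyfit(q[:,1],q[:,2],1),np.percentile(q,[1,50,99],axis=0))
E
```

```text
t: 4.87
tcp_pos: [0.5988, 0.1018, 0.2206]
tcp_rot: [-0.002, 0.609, 0.793, 0.0]
wrist_force: [0.3, 0.1, -1.8]
gripper_width: 0.014
grasp_force: 61.2
t: 5.37
tcp_pos: [0.5996, 0.1517, 0.1544]
tcp_rot: [-0.0, 0.61, 0.792, 0.001]
wrist_force: [-0.1, -0.1, -1.3]
gripper_width: 0.0141
grasp_force: 60.9
offset [-0.0013  0.0016 -0.1048] twist [-0.11  0.13  0.24]
761 [array([0.6017, 0.2738]), array([0.0212, 0.0275]), np.float64(23.779)] 0.042392269022729634
2037 [array([0.5729, 0.1453]), array([0.0226, 0.0635]), np.float64(15.1725)] 0.04445376044637228
1885 [array([0.6262, 0.16  ]), array([0.0218, 0.064 ]), np.float64(17.1011)] 0.04439080293801473
441 [array([0.7669, 0.1132]), array([0.0728, 0.027 ]), np.float64(61.8047)] 0.04482012315136208
937 [array([0.8115, 0.0897]), array([0.0665, 0.0277]), np.float64(61.4909)] 0.04435223725189463
[ 0.0091199  -0.03174922] [-0.07182015 -0.03159704] [[-0.03076441 -0.00487728 -0.03758736]
 [-0.00622455  0.00245211 -0.03159263]
 [ 0.05031418  0.00877149 -0.02844262]]
```

View pics/5.png

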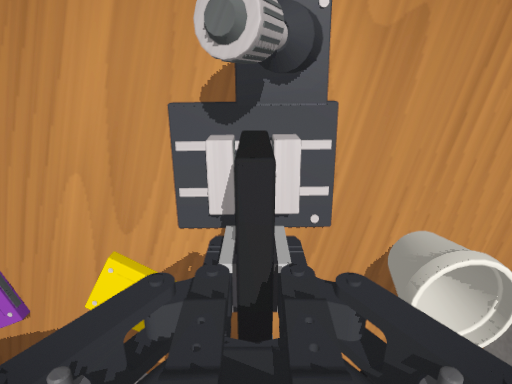

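Picture: the drive hangs centred over the gap between the jaws, which are at (222,175) and (287,175). The sleeve is at (240,25), and the pot is clear to the right.

```bash
python3 -m pendant '{"offset":[[-0.001,0.001,-0.03],[-0.001,0.001,-0.06],[-0.001,0.001,-0.085],[-0.001,0.001,-0.095],[-0.001,0.001,-0.1],[-0.001,0.001,-0.102],[-0.001,0.001,-0.102]],"twist":[[0,0,0],[0,0,0],[0,0,0],[0,0,0],[0,0,0],[0,0,0],[0,0,0]],"hand":[-1,-1,-1,-1,-1,-1,-1]}'
python3 -m pendant '{"offset":[[0,0,-0.0005],[0,0,-0.001]],"twist":[[0,0,0],[0,0,0]],"hand":[-1,-1]}'
```

```text
t: 6.0
tcp_pos: [0.5988, 0.1534, 0.0528]
tcp_rot: [0.0, 0.61, 0.792, 0.001]
wrist_force: [0.3, 0.8, -2.3]
gripper_width: 0.0142
grasp_force: 61.1
t: 6.17
tcp_pos: [0.5987, 0.1537, 0.052]
tcp_rot: [0.001, 0.61, 0.792, 0.002]
wrist_force: [0.4, -0.4, -1.5]
gripper_width: 0.0141
grasp_force: 61.1
```

```bash
python3 -m pendant '{"offset":[[0,0,-0.0007],[0,0,-0.0014],[0,0,-0.0014]],"twist":[[0,0,0],[0,0,0],[0,0,0]],"hand":[-1,-1,-1]}'
```

```text
t: 6.42
tcp_pos: [0.5985, 0.1539, 0.0505]
tcp_rot: [0.0, 0.61, 0.792, 0.001]
wrist_force: [-2.1, 0.9, 7.2]
gripper_width: 0.0148
grasp_force: 62.4
```

```bash
python3 -m pendant '{"offset":[[0,0,0],[0,0,0],[0,0,0],[0,0,0],[0,0,0],[0,0,0],[0,0,0],[0,0,0]],"twist":[[0,0,0],[0,0,0],[0,0,0],[0,0,0],[0,0,0],[0,0,0],[0,0,0],[0,0,0]],"hand":[-0.6,-0.5,-0.4,-0.3,-0.2,-0.1,-0.1,-0.1]}'
python3 -m pendant '{"offset":[[0,0,0.01],[0,0,0.04],[0,0,0.08],[0,0,0.12],[0,0,0.15],[0,0,0.15],[0,0,0.15],[0,0,0.15]],"twist":[[0,0,0],[0,0,0],[0,0,0],[0,0,0],[0,0,0],[0,0,0],[0,0,0],[0,0,0]],"hand":[0,0,0,0,0,0,0.3,0.3]}'
python3 - <<'E'
from h import *
p,P=snap('wrist','6.png'); g=p.sum(2); Z=P[...,2]
m=(g<150)&(Z>.05)&(Z<.1)&(np.hypot(P[...,0]-.5996,P[...,1]-.1527)<.06); q=P[m]
print(m.sum(),cv2.minAreaRect(q[q[:,2]>.075][:,:2].astype(np.float32)),np.percentile(q[:,2],[1,50,99]))
s=(Z>.06)&(np.hypot(P[...,0]-.563,P[...,1]-.258)<.05); print('sleeve hi',P[s][P[s][:,2]>.105].mean(0), s.sum())
print(sense()['qpos'])
E
```

```text
t: 7.08
tcp_pos: [0.5981, 0.1536, 0.0492]
tcp_rot: [-0.0, 0.61, 0.792, 0.001]
wrist_force: [0.4, -0.1, 1.0]
gripper_width: 0.0382
grasp_force: 0.0
t: 7.75
tcp_pos: [0.5976, 0.1536, 0.199]
tcp_rot: [-0.0, 0.61, 0.792, 0.001]
wrist_force: [-0.2, -0.2, 0.5]
gripper_width: 0.0557
grasp_force: 0.0
2012 ((0.5991605520248413, 0.15474408864974976), (0.014621516689658165, 0.09982749074697495), 14.56254768371582) [0.06082006 0.08240227 0.08394557]
sleeve hi [0.5635308  0.25572914 0.10965204] 4077
[ 1.43937815e-01  5.12904542e-01  1.61662493e+00  1.60999791e-03
  1.01300974e+00 -1.15592856e-01]
```

View pics/6.png

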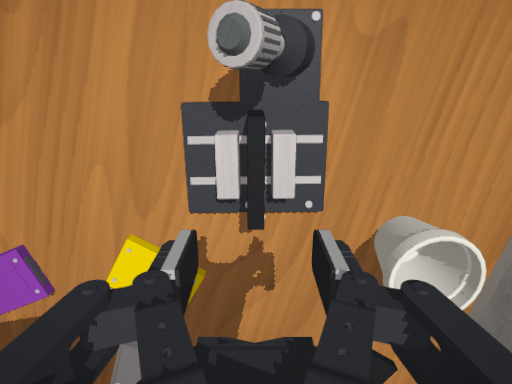

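The drive stands upright between the jaws at (256,170), with its faces towards them, and the sleeve is at (245,35).

```bash
cat > s.py <<'E'
from h import *
v=np.load('pics/wrist.npz'); P=v['P'].reshape(-1,3)
M=frame(15,26).as_matrix(); c0=np.array([.5643,.2572,.088])
a=(P-c0)@(M*[1,1,-1])   # x, y, outward
r=np.hypot(a[:,0],a[:,1]); k=(r<.03)&(abs(a[:,2])<.03)
f=a[k]; h=np.percentile(f[:,2],97); print('end face h',h)
t=f[f[:,2]>h-.003]; print('end face centre',cv2.minEnclosingCircle(t[:,:2].astype(np.float32)))
from scipy.optimize import least_squares
w=f[(abs(f[:,2])<.012)]; s=least_squares(lambda q:np.hypot(w[:,0]-q[0],w[:,1]-q[1])-.022,[0,0],loss='soft_l1',f_scale=.001).x; print('side fit',s,len(w))
E
python3 s.py; python3 - <<'E'
from h import *
r=frame(15,26); delta(np.array([.5643,.2572,.088])-.08*r.as_matrix()[:,2],r)
E
```

```text
end face h 0.02503213749054071
end face centre ((-0.0010644890135154128, 8.008164877537638e-05), 0.011994410306215286)
side fit [-0.00081884 -0.00033692] 829
offset [-0.0671  0.0946 -0.0385] twist [  6.62 -25.19   0.16]
```

```bash
python3 -m pendant '{"offset":[[-0.03,0.03,0.02],[-0.067,0.095,-0.01],[-0.067,0.095,-0.038],[-0.067,0.095,-0.038],[-0.067,0.095,-0.038],[-0.067,0.095,-0.038],[-0.067,0.095,-0.038],[-0.067,0.095,-0.038]],"twist":[[6.6,-25.2,0],[6.6,-25.2,0],[6.6,-25.2,0],[6.6,-25.2,0],[6.6,-25.2,0],[6.6,-25.2,0],[6.6,-25.2,0],[6.6,-25.2,0]],"hand":[1,1,1,1,1,1,1,1]}'
python3 - <<'E'
from h import *
r=frame(15,26); print(sense()['qpos'],r.as_matrix()[:,2]); delta(np.array([.5643,.2572,.088])-.08*r.as_matrix()[:,2],r)
E
```

```text
t: 8.47
tcp_pos: [0.5321, 0.2484, 0.1614]
tcp_rot: [0.138, 0.594, 0.772, 0.179]
wrist_force: [0.1, -0.3, 0.2]
gripper_width: 0.0857
grasp_force: 0.0
[ 0.34004119  0.42141981  2.01750068 -0.14531891  0.25182896  0.21401514] [ 0.42343401  0.1134588  -0.89879405]
offset [-0.0017 -0.0003 -0.0015] twist [0.   0.06 0.19]
```

```bash
cat > ik.py <<'E'
from h import *
from scipy.optimize import fsolve
D=[([.491475,1.559359],[.27498,.56105,.23081],[0,.2259,.9741,-.00045]),
([.31514,1.693003],[.4581,.2858,.2863],[0,.546,.838,0]),
([.25355,2.17],[.4569,-.1835,.1949],[.16,.707,.674,.145]),
([.286209,2.01384],[.5163,-.2027,.2269],[.167,.706,.671,.155]),
([.5129,1.616625],[.5976,.1536,.199],[0,.61,.792,.001]),
([.42142,2.0175],[.5321,.2484,.1614],[.138,.594,.772,.179])]
zt=[R.from_quat([q[1],q[2],q[3],q[0]]).as_matrix()[:,2] for _,_,q in D]
def row(q): s,c=np.sin,np.cos; a,b=q[0],q[0]+q[1]; return np.array([[1,s(a),s(b),c(b),0],[0,c(a),c(b),-s(b),1]])
def res(L): 
    A=np.vstack([row(d[0]) for d in D]); W=[np.array(d[1])-L*z for d,z in zip(D,zt)]
    y=np.concatenate([[np.hypot(w[0],w[1]),w[2]] for w in W]); x,*_=np.linalg.lstsq(A,y,rcond=None); return x,A@x-y
Ls=np.arange(.1,.45,.005); L=min(Ls,key=lambda L:(res(L)[1]**2).sum()); X,e=res(L); print('L',L,X.round(3),abs(e).max())
def ik(p,z,g=(.45,2.0)):
    W=np.array(p)-L*z; t=[np.hypot(W[0],W[1]),W[2]]; q=fsolve(lambda q:row(q)@X-t,g); q1=np.arctan2(W[1],W[0]); b=q.sum()
    f=np.array([np.cos(q1)*np.sin(b),np.sin(q1)*np.sin(b),np.cos(b)]); return q1,q,np.arccos(f@z)
if __name__=='__main__':
    r=frame(15,26).as_matrix(); c=np.array([.5643,.2572,.088])-.001*r[:,0]
    for h in(-.0645,0,.01,.012,.019):
        for tl in(26,22,18): print(h,tl,ik(c+h*r[:,2],frame(15,tl).as_matrix()[:,2]))
    z=r[:,2]; print(ik(D[5][1],zt[5]))
E
python3 ik.py
```

```text
L 0.2550000000000001 [0.007 0.581 0.409 0.041 0.199] 0.001816704985334816
-0.0645 26 (np.float64(0.47356480941268725), array([0.45323838, 2.02054297]), np.float64(0.24091724590362346))
-0.0645 22 (np.float64(0.46670570512598414), array([0.45880293, 1.97693243]), np.float64(0.33758518577029706))
-0.0645 18 (np.float64(0.46009302471542923), array([0.46781811, 1.93280808]), np.float64(0.43657625438139736))
0 26 (np.float64(0.4619123706757773), array([0.58170078, 1.99606513]), np.float64(0.1465798612338315))
0 22 (np.float64(0.455767304929575), array([0.58372831, 1.95285939]), np.float64(0.23857358490202016))
0 18 (np.float64(0.44982355003533797), array([0.58941762, 1.9087133 ]), np.float64(0.3392619236166548))
0.01 26 (np.float64(0.4602181399979654), array([0.60148362, 1.99050276]), np.float64(0.13486171267605435))
0.01 22 (np.float64(0.45417385282355044), array([0.60302902, 1.94739754]), np.float64(0.22514956446809536))
0.01 18 (np.float64(0.4483247668813858), array([0.60825675, 1.90328277]), np.float64(0.3259061605329118))
0.012 26 (np.float64(0.45988268552665607), array([0.60543291, 1.98933453]), np.float64(0.13262919212290314))
0.012 22 (np.float64(0.4538582602457325), array([0.60688421, 1.94625048]), np.float64(0.2225294524052357))
0.012 18 (np.float64(0.4480278398255945), array([0.61202157, 1.90214296]), np.float64(0.3232924581482109))
0.019 26 (np.float64(0.45871735957810733), array([0.61923465, 1.98510027]), np.float64(0.12512177348605444))
0.019 22 (np.float64(0.45276169516338494), array([0.62036281, 1.94209295]), np.float64(0.21353031798548253))
0.019 18 (np.float64(0.44699591365176183), array([0.62518909, 1.89801329]), np.float64(0.31429605651162157))
(np.float64(0.4785737189033861), array([0.42189192, 2.01897873]), np.float64(0.2716161482097672))
```

```bash
sed -i 's/np.hypot(w\[0\],w\[1\])/np.sqrt(w[0]**2+w[1]**2-.0655**2)/; s/t=\[np.hypot(W\[0\],W\[1\]),W\[2\]\]/rr=np.hypot(W[0],W[1]); t=[np.sqrt(rr**2-.0655**2),W[2]]/; s/q1=np.arctan2(W\[1\],W\[0\])/q1=np.arctan2(W[1],W[0])-np.arcsin(.0655\/rr)/' ik.py; python3 ik.py | grep -v '^0.01 \|^0 \|^-'
```

```text
L 0.2550000000000001 [0.001 0.585 0.411 0.043 0.198] 0.0017284795084022697
0.012 26 (np.float64(0.3324001677395433), array([0.6048732 , 1.98853294]), np.float64(0.10025754277718922))
0.012 22 (np.float64(0.33022432814592084), array([0.60633934, 1.94538705]), np.float64(0.20826545236884889))
0.012 18 (np.float64(0.328121098860776), array([0.61147706, 1.90124169]), np.float64(0.3160030940550544))
0.019 26 (np.float64(0.3319790751572028), array([0.61862115, 1.9842924 ]), np.float64(0.09118930699227389))
0.019 22 (np.float64(0.3298285716911148), array([0.61976451, 1.94122435]), np.float64(0.19904954380154488))
0.019 18 (np.float64(0.32774910267413165), array([0.62459147, 1.89710827]), np.float64(0.3070275872971546))
(np.float64(0.34086111476294667), array([0.4219018 , 2.01848801]), np.float64(0.24916549624285445))
```

```bash
python3 -m pendant '{"offset":[[0,0,0],[0,0,0],[0,0,0],[0,0,0],[0,0,0],[0,0,0],[0,0,0],[0,0,0]],"twist":[[-23.3,-6.2,49.4],[-23.3,-6.2,49.4],[-23.3,-6.2,49.4],[-23.3,-6.2,49.4],[-23.3,-6.2,49.4],[-23.3,-6.2,49.4],[-23.3,-6.2,49.4],[-23.3,-6.2,49.4]],"hand":[1,1,1,1,1,1,1,1]}'
python3 -c "
from h import *
print(sense()['qpos'],rot().as_matrix()[:,2])"
```

```text
t: 9.13
tcp_pos: [0.5325, 0.248, 0.1619]
tcp_rot: [0.205, 0.168, 0.96, 0.095]
wrist_force: [-0.4, 0.0, 0.3]
gripper_width: 0.0853
grasp_force: 0.0
[ 0.33839512  0.42062653  2.01743692 -0.13820021  0.25137064 -0.75959211] [ 0.42521165  0.11332014 -0.89797194]
```

```bash
python3 -m pendant '{"offset":[[0,0,0],[0,0,0],[0,0,0],[0,0,0],[0,0,0],[0,0,0],[0,0,0],[0,0,0]],"twist":[[-23.3,-6.2,49.4],[-23.3,-6.2,49.4],[-23.3,-6.2,49.4],[-23.3,-6.2,49.4],[-23.3,-6.2,49.4],[-23.3,-6.2,49.4],[-23.3,-6.2,49.4],[-23.3,-6.2,49.4]],"hand":[1,1,1,1,1,1,1,1]}'
python3 - <<'E'
from h import *
p,P=snap('wrist','7.png')
M=frame(15,25).as_matrix(); c=np.array([.5643,.2572,.088])-.001*frame(15,26).as_matrix()[:,0]
z=M[:,2]; R0=rot(); zc=R0.as_matrix()[:,2]; ax=np.cross(zc,z); tw=R.from_rotvec(ax)
for h in(-.03,.010): delta(c+h*z,tw*R0)
print(sense()['qpos'],z)
E
python3 s.py
```

```text
t: 9.8
tcp_pos: [0.5325, 0.248, 0.1619]
tcp_rot: [0.225, -0.294, 0.929, -0.01]
wrist_force: [0.8, -0.5, -0.1]
gripper_width: 0.0855
grasp_force: 0.0
offset [ 0.0199  0.0049 -0.0467] twist [-0.27  1.   -0.  ]
offset [ 0.0362  0.0093 -0.0829] twist [-0.27  1.   -0.  ]
[ 0.33808254  0.42066142  2.01678432 -0.13371153  0.25312533 -1.72753563] [ 0.40821789  0.10938165 -0.90630779]
end face h 0.02486371302440263
end face centre ((-0.001194257172755897, -0.0014259432209655643), 0.012471816502511501)
side fit [-0.0009361  -0.00086068] 386
```

View pics/7.png

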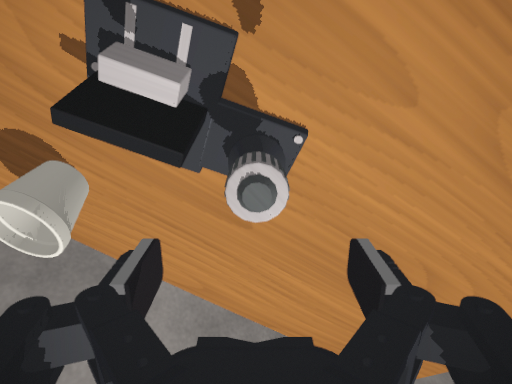

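Picture: the sleeve is centred between the open fingers at (257,192), and the drive stands at (130,120).

```bash
python3 -m pendant '{"offset":[[0.01,0.002,-0.023],[0.02,0.005,-0.047],[0.028,0.007,-0.065],[0.036,0.009,-0.083],[0.036,0.009,-0.083],[0.036,0.009,-0.083],[0.036,0.009,-0.083]],"twist":[[0,1,0],[0,1,0],[0,1,0],[0,1,0],[0,1,0],[0,1,0],[0,1,0]],"hand":[1,1,1,1,1,1,1]}'
python3 - <<'E'
from h import *
M=frame(15,25).as_matrix(); c=np.array([.5643,.2572,.088])-.001*frame(15,26).as_matrix()[:,0]
z=M[:,2]; R0=rot(); zc=R0.as_matrix()[:,2]; tw=R.from_rotvec(np.cross(zc,z))
delta(c+.010*z,tw*R0); print(sense()['qpos'])
E
```

```text
t: 10.43
tcp_pos: [0.5674, 0.2573, 0.0791]
tcp_rot: [0.217, -0.291, 0.932, -0.006]
wrist_force: [0.6, 0.4, -0.3]
gripper_width: 0.0849
grasp_force: 0.0
offset [ 0.0012  0.     -0.0002] twist [-0.25  0.01 -0.11]
[ 0.32975539  0.59849911  1.98361372 -0.19608295  0.12487272 -1.65665054]
```

Accurate. Close on the sleeve.

```bash
python3 -m pendant '{"offset":[[0.001,0,0],[0.001,0,0],[0.001,0,0],[0.001,0,0],[0.001,0,0],[0.001,0,0],[0.001,0,0],[0.001,0,0]],"twist":[[0,0,0],[0,0,0],[0,0,0],[0,0,0],[0,0,0],[0,0,0],[0,0,0],[0,0,0]],"hand":[0.3,0.1,-0.2,-1,-1,-1,-1,-1]}'
python3 - <<'E'
from h import *
s=sense(); z=rot().as_matrix()[:,2]; print(z,'torque about tool z',s['ft_torque']@z,s['ft_torque'],s['qpos'])
E
```

```text
t: 11.1
tcp_pos: [0.5679, 0.2579, 0.0794]
tcp_rot: [0.217, -0.291, 0.932, -0.006]
wrist_force: [-6.1, 0.9, 9.3]
gripper_width: 0.0425
grasp_force: 59.4
[ 0.40868817  0.11484508 -0.90541956] torque about tool z 0.08332972048619502 [0.22612003 0.49812733 0.07321505] [ 0.33025128  0.5986343   1.98244529 -0.19283831  0.1249864  -1.66100908]
```

```bash
cat > t.py <<'E'
from h import *
s=sense(); M=rot().as_matrix(); z=M[:,2]; print('z',z.round(3),'tq',round(float(s['ft_torque']@z),3),s['ft_torque'].round(2),'q',s['qpos'].round(3),'F',s['wrist_force'].round(1))
E
python3 -m pendant '{"offset":[[0,0,0],[0,0,0],[0,0,0],[0,0,0],[0,0,0]],"twist":[[11.5,3.2,-25.4],[11.5,3.2,-25.4],[11.5,3.2,-25.4],[11.5,3.2,-25.4],[11.5,3.2,-25.4]],"hand":[-1,-1,-1,-1,-1]}'; python3 t.py
```

```text
t: 11.52
tcp_pos: [0.5681, 0.2574, 0.0794]
tcp_rot: [0.212, -0.053, 0.975, 0.048]
wrist_force: [-5.4, -4.3, 9.3]
gripper_width: 0.042
grasp_force: 59.3
z [ 0.409  0.116 -0.905] tq 0.109 [-0.03  0.32 -0.09] q [ 0.329  0.599  1.983 -0.186  0.124 -1.171] F [-5.4 -4.3  9.3]
```

```bash
python3 -m pendant '{"offset":[[0,0,0],[0,0,0],[0,0,0],[0,0,0],[0,0,0],[0,0,0],[0,0,0],[0,0,0]],"twist":[[20.5,5.7,-45.3],[20.5,5.7,-45.3],[20.5,5.7,-45.3],[20.5,5.7,-45.3],[20.5,5.7,-45.3],[20.5,5.7,-45.3],[20.5,5.7,-45.3],[20.5,5.7,-45.3]],"hand":[-1,-1,-1,-1,-1,-1,-1,-1]}'; python3 t.py
cat > j.py <<'E'
from h import *
u=np.array([np.cos(np.radians(15)),np.sin(np.radians(15))])
for nm in('scene','top'):
    p,P=snap(nm); Z=P[...,2]; g=p.sum(2); d=(P[...,:2]-[.5996,.1527])
    a=d@u; b=d@np.array([-u[1],u[0]])
    j=(abs(Z-.0435)<.004)&(abs(a)<.06)&(abs(b)<.035)&(g>200)
    for s in(-1,1):
        k=j&(a*s>0); print(nm,'jaw',s,k.sum(), np.percentile(a[k],[1,99]).round(4) if k.sum()>5 else None)
    k=(g<150)&(abs(Z-.081)<.006)&(abs(a)<.03)&(abs(b)<.056); print(nm,'drive',k.sum(),(np.percentile(a[k],[1,99]).round(4),np.percentile(b[k],[1,99]).round(4)) if k.sum()>5 else None)
E
python3 j.py
```

```text
t: 12.18
tcp_pos: [0.5679, 0.2566, 0.0792]
tcp_rot: [0.173, 0.365, 0.905, 0.133]
wrist_force: [-5.4, -13.3, 9.4]
gripper_width: 0.0423
grasp_force: 59.5
z [ 0.41   0.115 -0.905] tq 0.082 [-0.93 -0.35 -0.56] q [ 0.328  0.598  1.985 -0.189  0.121 -0.295] F [ -5.4 -13.3   9.4]
scene jaw -1 43 [-0.0353 -0.029 ]
scene jaw 1 281 [0.0058 0.0342]
scene drive 37 (array([-0.0066,  0.0088]), array([-0.0117,  0.0522]))
top jaw -1 165 [-0.036  -0.0142]
top jaw 1 111 [0.0167 0.0328]
top drive 101 (array([-0.0092,  0.0045]), array([-0.0465,  0.0471]))
```

```bash
python3 -m pendant '{"offset":[[0,-0.001,0],[0,-0.001,0],[0,-0.001,0],[0,-0.001,0],[0,-0.001,0],[0,-0.001,0],[0,-0.001,0],[0,-0.001,0]],"twist":[[20.5,5.7,-45.3],[20.5,5.7,-45.3],[20.5,5.7,-45.3],[20.5,5.7,-45.3],[20.5,5.7,-45.3],[20.5,5.7,-45.3],[20.5,5.7,-45.3],[20.5,5.7,-45.3]],"hand":[-1,-1,-1,-1,-1,-1,-1,-1]}'; python3 t.py; python3 j.py
```

```text
t: 12.95
tcp_pos: [0.5671, 0.2561, 0.0788]
tcp_rot: [0.101, 0.713, 0.666, 0.194]
wrist_force: [-10.0, -6.2, 8.7]
gripper_width: 0.0421
grasp_force: 60.1
z [ 0.41   0.115 -0.905] tq 0.116 [-0.64 -0.17 -0.44] q [ 0.328  0.598  1.987 -0.2    0.118  0.589] F [-10.   -6.2   8.7]
scene jaw -1 19 [-0.0326 -0.0297]
scene jaw 1 266 [0.0062 0.032 ]
scene drive 67 (array([-0.0069,  0.0092]), array([-0.0234,  0.0527]))
top jaw -1 170 [-0.0336 -0.0093]
top jaw 1 92 [0.0169 0.0301]
top drive 134 (array([-0.0092,  0.0048]), array([-0.0463,  0.0516]))
```

```bash
python3 -m pendant '{"offset":[[-0.001,-0.0005,0],[-0.001,-0.0005,0],[-0.001,-0.0005,0],[-0.001,-0.0005,0],[-0.001,-0.0005,0],[-0.001,-0.0005,0]],"twist":[[12.3,3.4,-27.2],[12.3,3.4,-27.2],[12.3,3.4,-27.2],[12.3,3.4,-27.2],[12.3,3.4,-27.2],[12.3,3.4,-27.2]],"hand":[-1,-1,-1,-1,-1,-1]}'; python3 t.py; python3 j.py
python3 -m pendant '{"offset":[[0,0,0],[0,0,0]],"twist":[[2.05,0.57,-4.5],[2.05,0.57,-4.5]],"hand":[-1,-1]}' >/dev/null; python3 t.py
```

```text
t: 13.55
tcp_pos: [0.5666, 0.2562, 0.0786]
tcp_rot: [0.048, 0.86, 0.461, 0.214]
wrist_force: [-5.1, -0.6, 2.7]
gripper_width: 0.0427
grasp_force: 62.6
z [ 0.412  0.114 -0.904] tq 0.127 [-0.19 -0.14 -0.24] q [ 0.329  0.598  1.989 -0.218  0.116  1.126] F [-5.1 -0.6  2.7]
scene jaw -1 2 None
scene jaw 1 251 [0.0065 0.0305]
scene drive 63 (array([-0.0072,  0.0093]), array([-0.011 ,  0.0524]))
top jaw -1 170 [-0.0323 -0.0079]
top jaw 1 82 [0.0173 0.029 ]
top drive 132 (array([-0.0094,  0.0046]), array([-0.0465,  0.0515]))
z [ 0.412  0.114 -0.904] tq 0.086 [-0.18 -0.02 -0.18] q [ 0.329  0.598  1.989 -0.218  0.116  1.215] F [-4.7  1.2  2.1]
```

```bash
for i in 1; do python3 -m pendant '{"offset":[[0,0,0],[0,0,0]],"twist":[[2.35,0.65,-5.2],[2.35,0.65,-5.2]],"hand":[-1,-1]}' >/dev/null; python3 t.py; done
python3 -m pendant '{"offset":[[0,0,0],[0,0,0]],"twist":[[2.35,0.65,-5.2],[2.35,0.65,-5.2]],"hand":[-1,-1]}' >/dev/null; python3 t.py
python3 -m pendant '{"offset":[[0,0,0],[0,0,0]],"twist":[[2.35,0.65,-5.2],[2.35,0.65,-5.2]],"hand":[-1,-1]}' >/dev/null; python3 t.py; python3 j.py
```

```text
z [ 0.412  0.114 -0.904] tq 0.108 [-0.06  0.09 -0.14] q [ 0.329  0.598  1.989 -0.221  0.116  1.32 ] F [-6.   2.2  2.2]
z [ 0.412  0.114 -0.904] tq 0.091 [ 0.    0.23 -0.07] q [ 0.33   0.598  1.989 -0.224  0.116  1.423] F [-6.2  2.8  1.7]
z [ 0.411  0.113 -0.904] tq 0.01 [0.11 0.32 0.08] q [ 0.33   0.598  1.989 -0.227  0.117  1.526] F [-7.   3.4  2.4]
scene jaw -1 0 None
scene jaw 1 254 [0.0054 0.0302]
scene drive 35 (array([0.0035, 0.0089]), array([-0.0259,  0.0522]))
top jaw -1 177 [-0.0311 -0.0084]
top jaw 1 77 [0.0168 0.0282]
top drive 105 (array([-0.0097,  0.0041]), array([-0.0465,  0.0497]))
```

```bash
python3 -m pendant '{"offset":[[0,0,0],[0,0,0]],"twist":[[2.35,0.65,-5.2],[2.35,0.65,-5.2]],"hand":[-1,-1]}' >/dev/null; python3 t.py
python3 -m pendant '{"offset":[[0,0,0],[0,0,0]],"twist":[[2.35,0.65,-5.2],[2.35,0.65,-5.2]],"hand":[-1,-1]}' >/dev/null; python3 t.py; python3 j.py
```

```text
z [ 0.411  0.113 -0.904] tq 0.012 [0.29 0.45 0.17] q [ 0.33   0.598  1.989 -0.229  0.117  1.629] F [-7.8  4.1  2.4]
z [ 0.411  0.113 -0.904] tq -0.062 [0.37 0.58 0.31] q [ 0.331  0.598  1.989 -0.232  0.117  1.732] F [-7.3  5.3  2.4]
scene jaw -1 0 None
scene jaw 1 257 [0.0059 0.0299]
scene drive 37 (array([0.0045, 0.0083]), array([-0.0121,  0.0513]))
top jaw -1 170 [-0.0312 -0.0087]
top jaw 1 79 [0.0167 0.0274]
top drive 108 (array([-0.0096,  0.0042]), array([-0.0467,  0.05  ]))
```

```bash
python3 -m pendant '{"offset":[[0,0,0],[0,0,0],[0,0,0]],"twist":[[2.35,0.65,-5.2],[2.35,0.65,-5.2],[2.35,0.65,-5.2]],"hand":[-1,-1,-1]}' >/dev/null; python3 t.py
python3 -m pendant '{"offset":[[0,0,0]],"twist":[[0,0,0]],"hand":[-1]}' >/dev/null; python3 t.py; python3 -m pendant '{"offset":[[0,0,0]],"twist":[[0,0,0]],"hand":[-1]}' >/dev/null; python3 t.py
```

```text
z [ 0.411  0.113 -0.905] tq -0.094 [0.54 0.68 0.43] q [ 0.331  0.598  1.989 -0.234  0.118  1.829] F [-8.4  6.4  2.2]
z [ 0.411  0.113 -0.905] tq -0.162 [0.56 0.66 0.52] q [ 0.331  0.598  1.989 -0.234  0.118  1.828] F [-7.9  6.3  2.9]
z [ 0.411  0.113 -0.905] tq -0.161 [0.52 0.7  0.5 ] q [ 0.331  0.598  1.989 -0.234  0.117  1.828] F [-8.2  7.   2.6]
```

```bash
python3 -m pendant '{"offset":[[0,0,0],[0,0,0],[0,0,0],[0,0,0],[0,0,0],[0,0,0]],"twist":[[0,0,0],[0,0,0],[0,0,0],[0,0,0],[0,0,0],[0,0,0]],"hand":[0.2,0.5,0.8,1,1,1]}'
python3 -m pendant '{"offset":[[-0.012,-0.003,0.027],[-0.024,-0.007,0.054],[-0.037,-0.01,0.081],[-0.05,-0.014,0.11],[-0.06,-0.014,0.14],[-0.07,-0.014,0.17],[-0.07,-0.014,0.17],[-0.07,-0.014,0.17]],"twist":[[0,0,0],[0,0,0],[0,0,0],[0,0,0],[0,0,0],[0,0,0],[0,0,0],[0,0,0]],"hand":[1,1,1,1,1,1,1,1]}'
python3 j.py; python3 - <<'E'
import numpy as np,cv2
a=np.load('pics/scene.npz')['p'][215:345,230:400,::-1]; b=np.load('pics/top.npz')['p'][110:240,110:280,::-1]
cv2.imwrite('pics/8.png',cv2.resize(np.vstack([a,b]),None,fx=2.2,fy=2.2,interpolation=cv2.INTER_CUBIC))
E
```

```text
t: 15.77
tcp_pos: [0.5672, 0.256, 0.0783]
tcp_rot: [-0.026, 0.965, 0.145, 0.217]
wrist_force: [0.2, 0.9, -0.3]
gripper_width: 0.0853
grasp_force: 0.0
t: 16.43
tcp_pos: [0.4972, 0.2423, 0.25]
tcp_rot: [-0.026, 0.965, 0.145, 0.219]
wrist_force: [0.5, 1.2, -1.1]
gripper_width: 0.0855
grasp_force: 0.0
scene jaw -1 0 None
scene jaw 1 252 [0.005  0.0295]
scene drive 24 (array([0.005 , 0.0077]), array([-0.0068,  0.05  ]))
top jaw -1 170 [-0.0313 -0.0086]
top jaw 1 80 [0.0168 0.0279]
top drive 135 (array([-0.0097,  0.0045]), array([-0.0466,  0.0501]))
```

View pics/8.png

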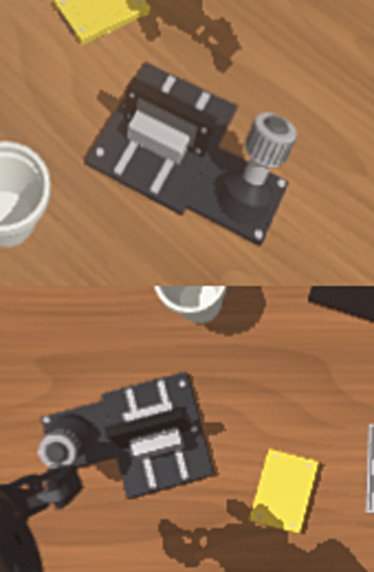

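The jaws have closed on the upright drive in both views, and the arm is clear.

```bash
python3 -c "
from rig import *
print(job_done())"
```

```text
the job is handed in; nothing more can be done
None
```

The drive stands upright on the chuck bed, about 2 mm off midway along the jaws. Both jaws grip it at an estimated 45 N each (inferred from wrist torque, not measured directly), the robot is clear, and the job was handed in about 16.5 s into the 72 s limit.

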